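# Fetch the last domino out of the tilt-out bin

### The arm

A 6-joint arm with a two-finger parallel gripper is mounted at the origin on the work surface. World frame = base frame: x ahead of the robot, y to its left, z up, the work surface at z = 0. Lengths are in mm, angles in rad, forces in N, time in s.
With the tool pointing down it reaches from about 350 to 975 mm from the base axis. Payload 7.1 kg.
Tool frame: the origin (TCP) lies midway between the tips of the shut fingers; the grasp point (between the pads) lies 19 mm behind it; z points along the fingers, y is the line along which they close (so a half turn about z gives the same grasp; the last joint's range is limited). The gripper opens to 88 mm and grips with 3 to 60 N. Pads are 20 mm wide; open, the fingers measure 115 mm over their backs; the gripper's body (75 mm by 178 mm) begins 61 mm behind the grasp point.
Start: joints at [-1.145, 0.423, 1.63, -0, 1.089, -0.019], TCP at [268.938, -564.161, 222.675] pointing down, gripper open.
Joint ranges: [-3, 3], [-0.9, 2.11], [0.09, 2.58], [-1.31, 4.45], [0.11, 2.69], [-2.54, 2.54]. Speed limits (rad/s): [2.39, 2.39, 3.01, 3.14, 3.14, 3.14].

### API

Orientations are given as a rotation vector (axis times angle).
In Python, from workcell import get_obs, get_image, camera_params, close_job gives the robot as it stands.
- The arm moves only by the shell command python3 -m creep 'ROWS' [OPENING]. ROWS is a JSON object of lists of equal length, an entry for each row: "delta_pos": the shift along the tool's x, y, z in m, a list of three; "twist": the turn, a rotation vector about the tool's x, y, z in degrees, a list of three. A call has 1 to 20 rows; each row shifts and turns the commanded pose from where the row before left it, along the tool's axes as they then stand; what a row does not reach is not made up. A row lasts 1/12 s, in which the tool goes at most 41.7 mm and 7.16 degrees, less where a joint would pass 70% of its speed; a pose out of reach is approached as far as the arm can. A call with a gripper value outside its range is refused whole. OPENING is the opening, from 0 (shut) to 1 (fully open), set as the call begins (- or left out, the last holds). The fingers move at their own pace and stop on an object; the grip force is fixed at half the most. Time passes only in rows, so rows that do not move let the fingers close. It gives the time, the measured TCP pose, the force, the opening and the grip force at its end, in the units of the state.
- get_obs(): the state, without advancing time (a new reading comes with each control period).
- get_image(name): name is "side" or "top" or "wrist"; returns (picture, depth): 420x560x3 uint8, red, green, blue; 420x560 float32, mm along the optical axis (not along the pixel's ray), 0 where there is no reading.
- camera_params(name): a dict with "camera_matrix" (3x3 intrinsics, pixels), "extrinsics" (4x4, takes a point from camera to world coordinates). Camera axes: x right, y down, z forward; pixel columns grow to the right and rows downward; lengths in mm; the calibration is good to about 2 mm. A picture is of the moment at which its call begins: read the wrist's pose just before it. camera_params takes no time and is no camera call; for the wrist camera it gives the pose at the moment of the call.
- close_job(): hands the job in; it is judged then, once.
The state is a dict: "t": time; "qpos": joint angles; "qvel": joint speeds; "joint_torque": joint torques, N m; "ee_pos": TCP position; "orientation": TCP orientation; "ft_force": force on the tool from outside, world axes, zero at the start; "moment": the same for the moment, N m; "width": finger opening in mm; "grasp_force": force on a finger pad.
Only numpy, scipy, OpenCV 4.12 (cv2) and the standard library are available. Lean on these libraries where they do the work, as an engineer would, in place of code of your own. Each camera call takes 0.05 s, during which the arm holds its last target. There are 200 camera calls.

### The job

Press down the grey tab of the black tilt-out bin to tip it fully open, take the double-six domino out of it and lay it gently (do not drop it) in the empty bay of the brown domino box, flat, pips up and lengthwise parallel to the dominoes beside it. Then push the bin fully shut. Leave the blue card packet in the bin, and do not disturb the two dominoes already in the box, the two on the table, the saucer or the aluminium dish.

Things in the scene. Friction and masses are not known exactly. Their poses are not given: they have to be found in the camera images.
- bin: fixed black housing of the tilt-out bin, 126 (x) x 240 (y) x 160 mm high; origin at its underside's centre, x towards its closed back: its open front faces -x. On the left or the right of the table. Plinth 44 mm high; the hood (roof at 155 to 160 mm) and its side cheeks cover only x = 0 to +66 mm; ahead of that only the tray stands above the plinth
- hinge (a point): middle of the tray's hinge, at x = -60, z = 50 mm of the bin; axes of the bin, hinge axis along y. The shut tray, from here: floor x = 0 to 110 mm, upper face z = 4 mm; back and side walls and the divider (y = 0) 4 mm thick, up to z = 30 mm, making two compartments 109 mm wide, centred at y = +57 and -57 mm. All of it turns about the hinge
- wall (a point): middle of the top edge of the tray's front wall, on its outer face; with the tray shut at x = -4, z = 70 mm from the hinge. The wall is 4 mm thick (x = -4 to 0), 230 mm wide. Turns with the tray (axes of the tray). Pushing the wall's outer face, between the tab and this edge, back towards the housing shuts the tray
- tray (a joint): tilt of the tray, rad: 0 shut (floor level, front wall upright; so it starts), 0.55 fully open at its stop. Growing values turn the front wall's top out to -x and raise the floor's back: at 0.55 the floor slopes down 31 degrees to the front and things on it rest against the front wall. Friction hinge, about 0.3 N m, no spring: it stays where left
- tab (a point): middle of the upper face of the grey tab (100 mm wide in y, 45 mm deep, 5 mm thick) jutting forward from the tray's front wall; with the tray shut at x = -30, z = 32 mm from the hinge, the tab reaching x = -4 to -49 mm. Turns with the tray (axes of the tray). Pressing it down with about 10 to 15 N tips the tray open
- domino: the double six, the only domino in the bin, lying flat in one of the two compartments (either one), lengthwise front to back, its front end 2 to 6 mm from the front wall at the start: ivory domino, 84 x 42 x 16 mm, about 65 g, pips on its upper face; origin at the centre of its underside, x along its length, y across its width, z up out of the pips
- packet: blue plastic card packet, 84 x 60 x 18 mm, about 80 g, lying in the bin's other compartment; origin at the centre of its underside, x lengthwise. Stays in the bin
- box: fixed brown wooden domino box, open on top, 130 (x) x 234 (y) x 26 mm high, walls and floor 6 mm; a middle partition splits it into two bays, each 118 (x) x 108 (y) mm inside; origin at the centre of its underside. The bay at +y holds two dominoes, the one at -y is empty
- bay (a point): centre of the inner floor of the empty bay, 57 mm to the -y side of the box's centre and 6 mm above the table; axes of the box. The domino's length must lie along x (either way round)
- in_box_a: bystander lying in the box's full bay: ivory domino, 84 x 42 x 16 mm, about 65 g, pips on its upper face; origin at the centre of its underside, x along its length, y across its width, z up out of the pips
- in_box_b: bystander lying in the box's full bay: ivory domino, 84 x 42 x 16 mm, about 65 g, pips on its upper face; origin at the centre of its underside, x along its length, y across its width, z up out of the pips
- in_play_a: bystander lying on the table near the robot, left: ivory domino, 84 x 42 x 16 mm, about 65 g, pips on its upper face; origin at the centre of its underside, x along its length, y across its width, z up out of the pips
- in_play_b: bystander lying on the table near the robot, right: ivory domino, 84 x 42 x 16 mm, about 65 g, pips on its upper face; origin at the centre of its underside, x along its length, y across its width, z up out of the pips
- saucer: bystander: white ceramic saucer, 120 mm across, 18 mm high, far right; origin at the centre of its underside
- dish: bystander: round aluminium dish, 110 mm across, 35 mm high, far left; origin at the centre of its underside

How it is judged (in metres and radians):
On the way, in this order (a step that is already met when the one before it is completed fails the run):
1. the tray is tipped fully open (beyond 0.50 rad), with the domino in it (value of joint tray above 0.5 rad and y of domino in the frame of bin between -0.115 and 0.115 m), for 0.2 s.
2. the double six lies released, flat, pips up and parallel in the empty bay (x of domino in the frame of bay between -0.03 and 0.03 m and y of domino in the frame of bay between -0.045 and 0.045 m and z of domino in the frame of bay between -0.004 and 0.004 m and angle between domino's own z axis and vertical below 0.1 rad and angle between the x axis of domino and the x axis of box, either way round below 0.2 rad and linear speed of domino below 0.02 m/s and contact force between domino and the fingers below 0.05 N), for 0.2 s.
At the end, for the whole second after the job is handed in: The double six lies released and flat on the empty bay's floor (within 30 mm lengthwise, 45 mm sideways, 4 mm in height of bay), pips up within 0.1 rad, length within 0.2 rad of the box's x; the tray is shut (under 0.06 rad), the blue packet still in it (all of step 2 and value of joint tray below 0.06 rad and x of packet in the frame of bin between -0.07 and 0.06 m and y of packet in the frame of bin between -0.115 and 0.115 m and z of packet in the frame of bin between 0.04 and 0.085 m); the robot touches nothing.
It fails at once if a domino on the table is moved by more than 30 mm (distance of any of in_play_a, in_play_b from where it was at the start of the episode above 0.03 m).
It fails at once if the saucer or the dish is moved by more than 30 mm (distance of any of saucer, dish from where it was at the start of the episode above 0.03 m).
It fails at once if a domino already in the box is moved by more than 25 mm (distance of any of in_box_a, in_box_b from where it was at the start of the episode above 0.025 m).
It fails at once if the domino is dropped into the bay (faster than 0.5 m/s within 50 mm of the bay's floor) (x of domino in the frame of bay between -0.06 and 0.06 m and y of domino in the frame of bay between -0.055 and 0.055 m and z of domino in the frame of bay below 0.05 m and linear speed of domino above 0.5 m/s).
It also fails if it takes over 72 s, if anything falls off the work surface, if the arm or the gripper's body presses on something with over 40 N, if the wrist force passes 120 N, or if a joint passes its speed limit or range.

## Working session

There is one attempt and no reset: what is moved stays moved. The work goes in short steps, Python scripts to look and compute and a shell command to move; the robot and the scene stay as the last step left them, time stands still between calls to the robot, and variables do not carry over. Pictures are saved under pics/ and viewed, at most 10 in all, crops included, and the job is handed in when it is done.

```bash
mkdir -p pics; ls; cat > h.py <<'E'
import numpy as np, cv2
from scipy.spatial.transform import Rotation as R
from workcell import get_obs, get_image, camera_params
def snap(n, f):
    p=camera_params(n); im,d=get_image(n)
    cv2.imwrite(f'pics/{f}.png', im[:,:,::-1]); np.savez(f'pics/{f}.npz', im=im,d=d,K=p['camera_matrix'],T=p['extrinsics'])
    return im,d,p
def px(f,u,v,r=1):
    z=np.load(f'pics/{f}.npz'); d=z['d'][v-r:v+r+1,u-r:u+r+1]; d=np.median(d[d>0]) if (d>0).any() else np.nan
    c=np.linalg.inv(z['K'])@[u,v,1]*d
    return (z['T']@[*c,1])[:3]
def ray_z(f,u,v,h):
    z=np.load(f'pics/{f}.npz'); w=z['T'][:3,:3]@np.linalg.inv(z['K'])@[u,v,1]; o=z['T'][:3,3]
    return o+w*(h-o[2])/w[2]
E
python3 - <<'E'
from h import *
for n in ['top','side']:
    im,d,p=snap(n,n+'0'); print(n,np.round(p['extrinsics'],2).tolist(),p['camera_matrix'])
o=get_obs(); print(o['ee_pos'],o['orientation'],o['t'])
a=cv2.imread('pics/top0.png');b=cv2.imread('pics/side0.png')
E
```

```text
pics
top [[0.09, -0.98, 0.2, 234.2], [-1.0, -0.09, 0.02, -25.9], [-0.0, -0.2, -0.98, 1434.24], [0.0, 0.0, 0.0, 1.0]] [[508.52338715   0.         279.92672933]
 [  0.         508.52338715 208.93086127]
 [  0.           0.           1.        ]]
side [[-0.93, -0.21, 0.29, 86.32], [-0.36, 0.54, -0.76, 1114.43], [0.0, -0.81, -0.58, 952.76], [0.0, 0.0, 0.0, 1.0]] [[451.99737375   0.         279.53489204]
 [  0.         451.99737375 205.46698965]
 [  0.           0.           1.        ]]
[ 268.7262826  -563.71884743  221.9832815 ] [-3.06288359e+00 -6.92695227e-01  4.86158697e-04] 0.1
```

View pics/top0.png

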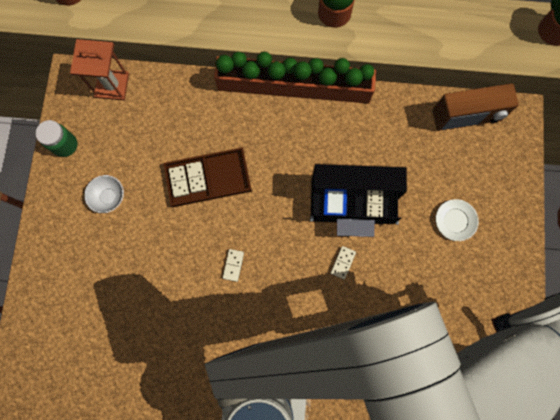

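View pics/side0.png

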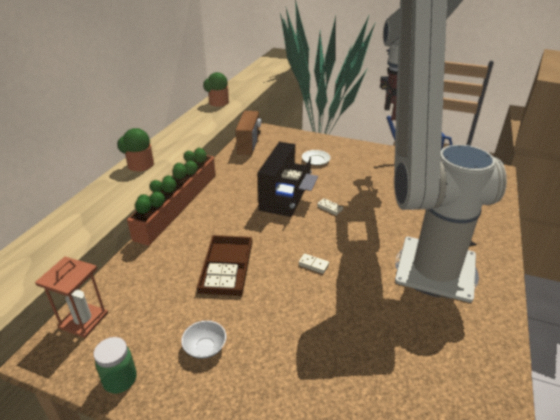

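The top view shows the bin on the right (housing 312-405 × 166-222, tab at about (356,228)). The domino is in its right compartment at (375,203) and the packet in the left one at (336,203). The box is at (207,177) with its empty bay at (229,172). The side view agrees.

```bash
python3 - <<'E'
from h import *
a=cv2.imread('pics/top0.png')
c=cv2.resize(a[140:285,150:415],None,fx=3,fy=3,interpolation=cv2.INTER_CUBIC); cv2.imwrite('pics/topc.png',c)
for n,u,v in [('tabmid',356,228),('hoodc',358,178),('dom',375,203),('packet',336,203),('bayfloor',229,172),('playb',344,262),('table',280,300)]: print(n,px('top0',u,v).round(1))
for n,u,v in [('tab',309,183),('dom',292,174),('pk',286,189),('bay',231,248)]: print('side',n,px('side0',u,v).round(1))
E
```

```text
tabmid [ 476.6 -204.7   81.3]
hoodc [ 593.9 -191.3  159.9]
dom [ 552.7 -253.7   70.3]
packet [ 542.3 -146.9   72.9]
bayfloor [620.8 163.6   7. ]
playb [ 389.4 -186.1   15.5]
table [269.6 -18.   -1.2]
side tab [ 471.  -189.1   81.4]
side dom [ 554.9 -244.6   68.3]
side pk [ 539.9 -139.7   69.7]
side bay [618.8 149.3   3.7]
```

View pics/topc.png

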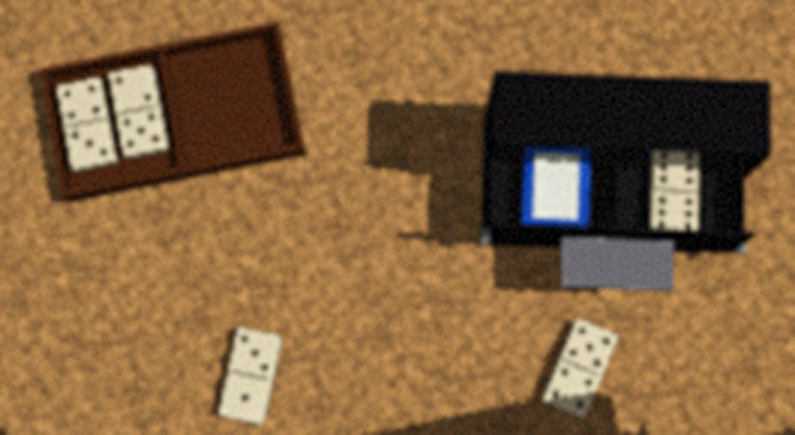

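```bash
cat > m.py <<'E'
from h import *
def cloud(f):
    z=np.load(f'pics/{f}.npz'); d=z['d']; v,u=np.indices(d.shape)
    P=np.stack([u,v,np.ones_like(u)],-1)@np.linalg.inv(z['K']).T*d[...,None]
    return P@z['T'][:3,:3].T+z['T'][:3,3], z['im'].astype(int), d
def rect(P,m):
    r=cv2.minAreaRect(P[m][:,:2].astype(np.float32)); b=cv2.boxPoints(r)
    e=b[1]-b[0],b[2]-b[1]; L=max(e,key=np.linalg.norm)
    return np.round(r[0],1),np.round(r[1],1),round(float(np.degrees(np.arctan2(L[1],L[0]))%180),1),round(float(np.median(P[m][:,2])),1),int(m.sum())
E
python3 - <<'E'
from m import *
P,im,d=cloud('top0'); v,u=np.indices(d.shape); ok=d>0
x,y,z=P[...,0],P[...,1],P[...,2]
def win(a,b,c,e): return ok&(u>=a)&(u<=b)&(v>=c)&(v<=e)
def show(n,m):
    k=cv2.connectedComponentsWithStats(m.astype(np.uint8)); i=1+np.argmax(k[2][1:,4]); print(n,*rect(P,k[1]==i))
lo=im.min(-1)
show('hood',win(300,415,155,235)&(z>152)&(z<168))
show('tab',win(325,385,216,242)&(z>72)&(z<92)&(abs(im[...,0]-im[...,2])<40)&(lo>60))
show('dom',win(362,388,188,220)&(z>60)&(z<80)&(lo>90))
show('pk',win(320,350,188,220)&(z>60)&(z<80)&(im[...,2]>90))
show('boxrim',win(155,260,140,212)&(z>18)&(z<34)&(lo<90))
show('box',win(155,260,140,212)&(z>3)&(z<34)&(im[...,0]<110))
show('boxdoms',win(155,260,140,212)&(z>12)&(z<34)&(lo>100))
show('playb',win(325,365,240,285)&(lo>90)&(z>8)&(z<25))
show('playa',win(215,250,240,285)&(lo>90)&(z>8)&(z<25))
show('wall',win(300,415,200,235)&(z>105)&(z<128))
E
```

```text
hood [ 598.5 -195.4] [ 68.  240.5] 93.0 160.2 2303
tab [ 478.4 -201.9] [45.3 98.4] 93.5 81.8 601
dom [ 548.6 -252.9] [60.7 44. ] 3.3 70.0 298
pk [ 544.1 -142.9] [65.2 58.3] 2.8 72.4 479
boxrim [599.7 224.9] [132.6 234.3] 107.2 25.2 733
box [597.6 229.4] [132.1 244.5] 106.9 8.7 2487
boxdoms [578.7 304.9] [85.  42.4] 17.4 21.9 413
playb [ 390.1 -182.8] [41.1 84.2] 161.4 16.2 386
playa [354.1 122.4] [41.5 83.5] 173.5 15.8 441
wall [ 503.3 -200.6] [  6.4 227.1] 92.9 117.7 214
```

```bash
cat > plan.py <<'E'
from h import *
O=np.array([565.5,-197.1,0]); YB=np.radians(3.0)
BOX=np.array([599.7,224.9,0]); YX=np.radians(17.2)
def tool(yaw,tilt):  # tool z down, tilted so that the body leans to -x of the frame
    return R.from_euler('z',yaw)*R.from_euler('y',-tilt)*R.from_euler('x',np.pi)
def bin2w(p): return O+R.from_euler('z',YB).apply(p)
def tray2w(x,y,z,th):
    c,s=np.cos(th),np.sin(th); return bin2w([-60+c*x-s*z, y, 50+s*x+c*z])
def box2w(p): return BOX+R.from_euler('z',YX).apply(p)
def plan(name,pos,Rt):
    o=get_obs(); R0=R.from_rotvec(o['orientation']); d=np.array(pos)-o['ee_pos']
    print(name,'target',np.round(pos,1),'shift(now axes) m',np.round(R0.inv().apply(d)/1000,4),
      'twist',np.round((R0.inv()*Rt).as_rotvec(degrees=True),2),'shift(after twist)',np.round(Rt.inv().apply(d)/1000,4))
def st():
    o=get_obs(); print('t',round(o['t'],2),'pos',np.round(o['ee_pos'],1),'q',np.round(o['qpos'],2),'F',np.round(o['ft_force'],1),'w',round(o['width'],1),'g',round(o['grasp_force'],1))
E
python3 - <<'E'
from plan import *
st(); print(tool(YB,.55).as_matrix().round(2))
plan('abovetab',tray2w(-30,0,32,0)+[-21,0,60],tool(YB,.55))
E
```

```text
t 0.1 pos [ 268.7 -563.7  222. ] q [-1.15  0.42  1.63 -0.    1.09 -0.02] F [ 0.5 -0.2  0.5] w 87.8 g 0.0
[[ 0.85  0.05  0.52]
 [ 0.04 -1.    0.03]
 [ 0.52  0.   -0.85]]
abovetab target [ 454.6 -201.8  142. ] shift(now axes) m [ 0.3235 -0.2466  0.0803] twist [-6.26 31.12 21.89] shift(after twist) [ 0.1326 -0.3517  0.1751]
```

```bash
python3 -m creep '{"delta_pos":[[0.027,-0.0205,0.003],[0.027,-0.0205,0.003],[0.027,-0.0205,0.003],[0.027,-0.0205,0.003],[0.027,-0.0205,0.003],[0.027,-0.0205,0.003],[0.027,-0.0205,0.003],[0.027,-0.0205,0.003],[0.027,-0.0205,0.003],[0.027,-0.0205,0.003],[0.027,-0.0205,0.003],[0.027,-0.0205,0.003],[0,0,0],[0,0,0],[0,0,0],[0,0,0],[0,0,0],[0,0,0]],"twist":[[0,0,0],[0,0,0],[0,0,0],[0,0,0],[0,0,0],[0,0,0],[0,0,0],[0,0,0],[0,0,0],[0,0,0],[0,0,0],[0,0,0],[-1.04,5.19,3.65],[-1.04,5.19,3.65],[-1.04,5.19,3.65],[-1.04,5.19,3.65],[-1.04,5.19,3.65],[-1.04,5.19,3.65]]}' 0
python3 - <<'E'
from plan import *
st()
plan('abovetab',tray2w(-30,0,32,0)+[-10,0,25],tool(YB,.55))
snap('wrist','w1')
E
```

```text
t: 1.6
ee_pos: [455.4, -201.3, 186.5]
orientation: [-3.018, -0.117, -0.805]
ft_force: [0.7, 0.5, -0.4]
width: 0.4
grasp_force: 0.0
t 1.6 pos [ 455.4 -201.3  186.5] q [-0.64  0.18  2.23  0.82  0.46  0.15] F [ 0.7  0.5 -0.4] w 0.4 g 0.0
abovetab target [ 465.6 -201.8  107. ] shift(now axes) m [-0.0308  0.001   0.074 ] twist [-0.51  1.66  1.3 ] shift(after twist) [-0.0329  0.001   0.0731]
```

View pics/w1.png

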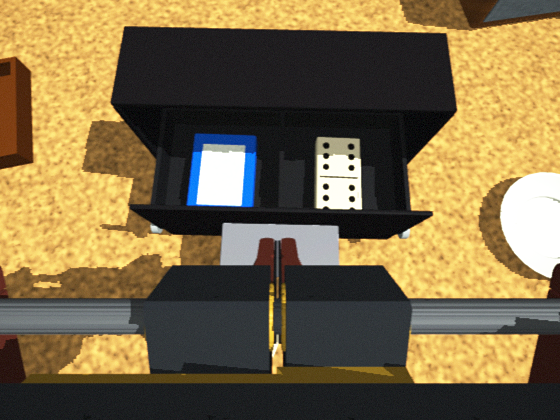

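The wrist picture shows the closed fingers at (277,245), centred over the grey tab (222-338, 225-262). The double six is in the right compartment at (338,172).

```bash
python3 -m creep '{"delta_pos":[[0,0,0],[-0.011,0,0.0244],[-0.011,0,0.0244],[-0.011,0,0.0244],[0,0,0]],"twist":[[-0.5,1.7,1.3],[0,0,0],[0,0,0],[0,0,0],[0,0,0]]}'
python3 - <<'E'
from plan import *
st()
plan('pressed',tray2w(-30,0,32,.55),tool(YB,.55))
from m import cloud
print(px('w1',338,165), px('w1',350,190),px('w1',325,190))
E
```

```text
t: 2.07
ee_pos: [465.4, -199.2, 106.6]
orientation: [-3.006, -0.086, -0.838]
ft_force: [-0.8, 0.4, -0.5]
width: 0.6
grasp_force: 0.0
t 2.07 pos [ 465.4 -199.2  106.6] q [-0.63  0.38  2.27  1.4   0.34 -0.44] F [-0.8  0.4 -0.5] w 0.6 g 0.0
pressed target [ 463.3 -202.5   61.6] shift(now axes) m [-0.0252  0.0033  0.0373] twist [-0.4   0.34  0.17] shift(after twist) [-0.0254  0.0031  0.0372]
[ 562.53300855 -251.14471866   70.94561569] [ 538.61543984 -262.99896621   70.38905536] [ 536.84758823 -239.90544317   70.31465468]
```

```bash
python3 -m creep '{"delta_pos":[[-0.0018,0.0002,0.003],[-0.0018,0.0002,0.003],[-0.0018,0.0002,0.003],[-0.0018,0.0002,0.003],[-0.0018,0.0002,0.003],[-0.0018,0.0002,0.003],[-0.0018,0.0002,0.003],[-0.0018,0.0002,0.003],[-0.0018,0.0002,0.003],[-0.0018,0.0002,0.003],[-0.0018,0.0002,0.003],[-0.0018,0.0002,0.003],[-0.0018,0.0002,0.003],[-0.0018,0.0002,0.003]],"twist":[[0,0,0],[0,0,0],[0,0,0],[0,0,0],[0,0,0],[0,0,0],[0,0,0],[0,0,0],[0,0,0],[0,0,0],[0,0,0],[0,0,0],[0,0,0],[0,0,0]]}'
python3 - <<'E'
from plan import *
st()
plan('pressed',tray2w(-30,0,32,.55),tool(YB,.55))
E
```

```text
t: 3.23
ee_pos: [462.1, -202.2, 61.7]
orientation: [-3.01, -0.083, -0.838]
ft_force: [-74.6, -4.7, 112.6]
width: 0.7
grasp_force: 67.9
t 3.23 pos [ 462.1 -202.2   61.7] q [-0.64  0.5   2.28  1.76  0.35 -0.82] F [-74.6  -4.7 112.6] w 0.7 g 67.9
pressed target [ 463.3 -202.5   61.6] shift(now axes) m [0.001  0.0003 0.0007] twist [-0.15  0.39  0.11] shift(after twist) [0.0009 0.0003 0.0007]
```

That pressed harder than I meant: 135 N at the stop, which may be over the 120 N limit. I'm backing off straight away and will use smaller overtravel from here.

```bash
python3 -m creep '{"delta_pos":[[0,0,-0.01],[-0.005,0,-0.03],[-0.005,0,-0.035],[-0.01,0,-0.035],[0,0,-0.02],[0,0,0]],"twist":[[0,0,0],[0,0,0],[0,0,0],[0,0,0],[0,0,0],[0,0,0]]}'
python3 - <<'E'
from plan import *
st()
snap('wrist','w2')
E
```

```text
t: 3.73
ee_pos: [383.1, -209.0, 163.1]
orientation: [-3.01, -0.086, -0.85]
ft_force: [1.2, -0.5, 0.3]
width: 0.6
grasp_force: 0.0
t 3.73 pos [ 383.1 -209.   163.1] q [-0.81  0.17  2.36  1.08  0.47 -0.25] F [ 1.2 -0.5  0.3] w 0.6 g 0.0
```

View pics/w2.png

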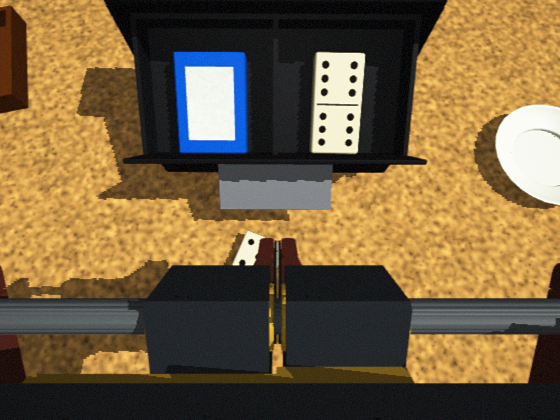

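The tray is open, with the domino at (339,103) resting near the front wall and the packet at (210,102). Next I measure the domino's top plane.

```bash
python3 - <<'E'
from m import *; from plan import *
P,im,d=cloud('w2'); v,u=np.indices(d.shape)
m=(u>305)&(u<372)&(v>45)&(v<158)&(im[...,2]>70)&(d>0)
k=cv2.connectedComponentsWithStats(m.astype(np.uint8)); m=k[1]==1+np.argmax(k[2][1:,4]); 
m=cv2.morphologyEx(m.astype(np.uint8),cv2.MORPH_CLOSE,np.ones((7,7)))>0
Q=P[m]; B=R.from_euler('z',-YB).apply(Q-O)-[-60,0,50]
c=B.mean(0); n=np.linalg.svd(B-c,full_matrices=False)[2][2]; n*=np.sign(n[2]); print('normal',n.round(3),'tilt',np.arctan2(-n[0],n[2]).round(3))
th=.55; T=R.from_euler('y',th).apply(B) if 0 else np.c_[np.cos(th)*B[:,0]+np.sin(th)*B[:,2],B[:,1],-np.sin(th)*B[:,0]+np.cos(th)*B[:,2]]
print('tray frame centre',T.mean(0).round(1),'pct',np.percentile(T,[2,98],0).round(1)); r=cv2.minAreaRect(T[:,:2].astype(np.float32)); print(r)
plan('over',tray2w(44,r[0][1],80,.55),tool(YB,.55))
plan('grasp',tray2w(44,r[0][1],8,.55),tool(YB,.55))
E
```

```text
normal [-0.141 -0.966  0.217] tilt 0.578
tray frame centre [ 41.8 -53.3  22.9] pct [[  0.5 -73.9  19.4]
 [ 80.6 -33.3  23.3]]
((42.26884460449219, -40.43585968017578), (76.76148223876953, 87.19596862792969), 89.3277816772461)
over target [ 503.4 -240.8  141.2] shift(now axes) m [0.0889 0.0382 0.0793] twist [ 0.02 -0.07  0.29] shift(after twist) [0.0892 0.0378 0.0792]
grasp target [ 541.  -238.9   79.8] shift(now axes) m [0.0888 0.0382 0.1513] twist [ 0.02 -0.07  0.29] shift(after twist) [0.0892 0.0378 0.1512]
```

```bash
python3 -m creep '{"delta_pos":[[0.022,0.01285,0.01],[0.022,0.01285,0.01],[0.022,0.01285,0.01],[0.022,0.01285,0.01],[0,0,0.02],[0,0,0.02],[0,0,0.02],[0,0,0]],"twist":[[0,0,0.3],[0,0,0],[0,0,0],[0,0,0],[0,0,0],[0,0,0],[0,0,0],[0,0,0]]}' 0.68
python3 - <<'E'
from m import *; from plan import *
st()
P,im,d=cloud('w2')
Q=P[60:145,318:358].reshape(-1,3); B=R.from_euler('z',-YB).apply(Q-O)-[-60,0,50]
A=np.c_[B[:,0],B[:,1],np.ones(len(B))]; s=np.linalg.lstsq(A,B[:,2],rcond=None)[0]; print('slope',np.arctan(s[:2]))
th=.55; T=np.c_[np.cos(th)*B[:,0]+np.sin(th)*B[:,2],B[:,1],-np.sin(th)*B[:,0]+np.cos(th)*B[:,2]]; print('median tray z',np.median(T,0))
plan('grasp',tray2w(43,-53.6,8,.55),tool(YB,.55))
snap('wrist','w3')
E
```

```text
t: 4.45
ee_pos: [514.7, -251.0, 116.7]
orientation: [-3.004, -0.079, -0.84]
ft_force: [-0.7, -0.0, 0.8]
width: 50.1
grasp_force: 0.0
t 4.45 pos [ 514.7 -251.   116.7] q [-0.66  0.42  2.12  1.13  0.39 -0.17] F [-0.7 -0.   0.8] w 50.1 g 0.0
slope [0.01478434 0.54015397]
median tray z [ 42.27240292 -53.98710374  21.80275151]
grasp target [ 540.8 -252.1   79.3] shift(now axes) m [0.0029 0.0028 0.0455] twist [-0.4   0.26 -0.09] shift(after twist) [0.0026 0.0024 0.0455]
```

View pics/w3.png

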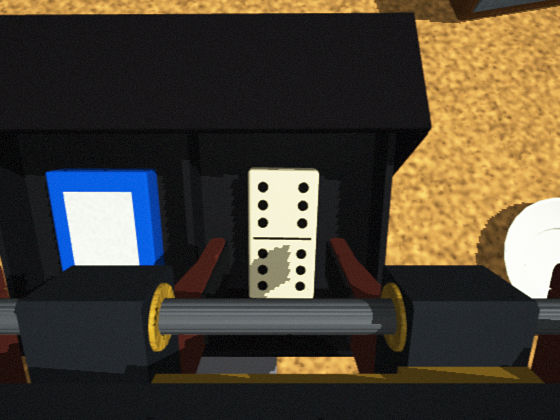

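The fingers at (215,245) and (345,245) straddle the domino (248-320, 168-298). The fitted slope looks odd, so I check it before going down.

```bash
python3 - <<'E'
from m import *; from plan import *
for f,c in [('w2',[(339,60),(339,103),(339,145),(320,103),(358,103)]),('w3',[(284,180),(284,220),(256,200),(312,200),(284,240)])]:
    for u,v in c:
        b=R.from_euler('z',-YB).apply(px(f,u,v)-O)-[-60,0,50]; th=.55
        print(f,u,v,b.round(1),'tray',np.round([np.cos(th)*b[0]+np.sin(th)*b[2],b[1],-np.sin(th)*b[0]+np.cos(th)*b[2]],1))
E
```

```text
w2 339 60 [ 53.7 -53.7  57.9] tray [ 76.  -53.7  21.3]
w2 339 103 [ 23.8 -55.4  40.5] tray [ 41.4 -55.4  22. ]
w2 339 145 [ -6.4 -57.2  21.4] tray [  5.7 -57.2  21.6]
w2 320 103 [ 23.7 -38.9  40.5] tray [ 41.4 -38.9  22.2]
w2 358 103 [ 24.1 -71.9  40.2] tray [ 41.5 -71.9  21.7]
w3 284 180 [ 53.9 -54.9  58.7] tray [ 76.6 -54.9  21.9]
w3 284 220 [ 33.  -55.   45.6] tray [ 52.  -55.   21.6]
w3 256 200 [ 43.6 -38.2  52.3] tray [ 64.5 -38.2  21.8]
w3 312 200 [ 43.7 -71.8  52.1] tray [ 64.5 -71.8  21.6]
w3 284 240 [ 22.  -55.1  39.2] tray [ 39.2 -55.1  21.9]
```

```bash
python3 -m creep '{"delta_pos":[[0.003,0.004,0],[0,0,0.011],[0,0,0.011],[0,0,0.011],[0,0,0.006],[0,0,0.005],[0,0,0]],"twist":[[-0.4,0.2,-0.1],[0,0,0],[0,0,0],[0,0,0],[0,0,0],[0,0,0],[0,0,0]]}' 0.68
python3 - <<'E'
from plan import *
st()
plan('grasp',tray2w(43,-54.9,8,.55),tool(YB,.55))
E
```

```text
t: 5.08
ee_pos: [539.9, -255.3, 84.4]
orientation: [-3.011, -0.077, -0.855]
ft_force: [0.1, 0.4, -0.1]
width: 59.9
grasp_force: 0.0
t 5.08 pos [ 539.9 -255.3   84.4] q [-0.63  0.51  2.09  1.31  0.35 -0.33] F [ 0.1  0.4 -0.1] w 59.9 g 0.0
grasp target [ 540.9 -253.4   79.3] shift(now axes) m [-0.0018 -0.0019  0.0049] twist [ 0.21 -0.18 -0.  ] shift(after twist) [-0.0017 -0.0019  0.0049]
```

```bash
python3 -m creep '{"delta_pos":[[0,-0.0015,0.0035],[0,0,0]],"twist":[[0,0,0],[0,0,0]]}'
python3 -m creep '{"delta_pos":[[0,0,0],[0,0,0],[0,0,0],[0,0,0],[0,0,0],[0,0,0]],"twist":[[0,0,0],[0,0,0],[0,0,0],[0,0,0],[0,0,0],[0,0,0]]}' 0.3
python3 -c "
from plan import *
plan('grasp',tray2w(43,-54.9,8,.55),tool(YB,.55))"
```

```text
t: 5.25
ee_pos: [541.5, -253.5, 81.5]
orientation: [-3.011, -0.077, -0.855]
ft_force: [0.4, -0.2, 0.3]
width: 59.5
grasp_force: 0.0
t: 5.75
ee_pos: [541.5, -253.7, 81.6]
orientation: [-3.011, -0.077, -0.855]
ft_force: [-1.9, 0.8, 3.3]
width: 41.8
grasp_force: 29.9
grasp target [ 540.9 -253.4   79.3] shift(now axes) m [-0.0016 -0.0003  0.0016] twist [ 0.22 -0.18 -0.01] shift(after twist) [-0.0016 -0.0003  0.0016]
```

```bash
python3 -m creep '{"delta_pos":[[0,0,-0.005],[0,0,-0.015],[0,0,-0.025],[0,0,-0.025],[0,0,-0.025],[0,0,-0.025],[0,0,-0.02],[0,0,0]],"twist":[[0,0,0],[0,0,0],[0,0,0],[0,0,0],[0,0,0],[0,0,0],[0,0,0],[0,0,0]]}'
python3 - <<'E'
from plan import *
st()
b=box2w([0,-57,6]); print(b)
plan('overbay',b+[0,0,150],tool(YX,0))
o=get_obs();R0=R.from_rotvec(o['orientation'])
print('up60',R0.inv().apply([0,0,.06]).round(4))
E
```

```text
t: 6.42
ee_pos: [467.5, -257.9, 203.5]
orientation: [-3.013, -0.077, -0.86]
ft_force: [0.6, -0.5, -0.9]
width: 41.6
grasp_force: 29.9
t 6.42 pos [ 467.5 -257.9  203.5] q [-0.74  0.2   2.15  0.83  0.53  0.1 ] F [ 0.6 -0.5 -0.9] w 41.6 g 29.9
[616.55535885 170.44913336   6.        ]
overbay target [616.6 170.4 156. ] shift(now axes) m [ 0.1208 -0.4207  0.1277] twist [  4.36 -31.62 -13.9 ] shift(after twist) [ 0.2691 -0.3651  0.0475]
up60 [ 0.0316  0.0004 -0.051 ]
```

```bash
python3 -m creep '{"delta_pos":[[0.0104,-0.03,0.0063],[0.0104,-0.03,0.0063],[0.0104,-0.03,0.0063],[0.0104,-0.03,0.0063],[0.0104,-0.03,0.0063],[0.0104,-0.03,0.0063],[0.0104,-0.03,0.0063],[0.0104,-0.03,0.0063],[0.0104,-0.03,0.0063],[0.0104,-0.03,0.0063],[0.0104,-0.03,0.0063],[0.0104,-0.03,0.0063],[0.0104,-0.03,0.0063],[0.0104,-0.03,0.0063],[0,0,0],[0,0,0],[0,0,0],[0,0,0],[0,0,0],[0,0,0]],"twist":[[0,0,0],[0,0,0],[0,0,0],[0,0,0],[0,0,0],[0,0,0],[0,0,0],[0,0,0],[0,0,0],[0,0,0],[0,0,0],[0,0,0],[0,0,0],[0,0,0],[0.73,-5.27,-2.32],[0.73,-5.27,-2.32],[0.73,-5.27,-2.32],[0.73,-5.27,-2.32],[0.73,-5.27,-2.32],[0.73,-5.27,-2.32]]}'
python3 - <<'E'
from plan import *
st()
plan('overbay',box2w([0,-57,66]),tool(YX,0))
E
```

```text
t: 8.08
ee_pos: [607.1, 140.7, 199.2]
orientation: [-3.107, -0.454, -0.021]
ft_force: [1.2, 0.1, -1.3]
width: 41.5
grasp_force: 29.9
t 8.08 pos [607.1 140.7 199.2] q [0.21 0.44 1.66 0.   1.02 1.49] F [ 1.2  0.1 -1.3] w 41.5 g 29.9
overbay target [616.6 170.4  66. ] shift(now axes) m [ 0.0158 -0.0259  0.1334] twist [ 0.02 -0.79 -0.56] shift(after twist) [ 0.0178 -0.0257  0.1332]
```

```bash
python3 -m creep '{"delta_pos":[[0.0178,-0.0257,0],[0,0,0.03],[0,0,0.03],[0,0,0.03],[0,0,0.03],[0,0,0]],"twist":[[0,-0.8,-0.55],[0,0,0],[0,0,0],[0,0,0],[0,0,0],[0,0,0]]}'
python3 - <<'E'
from plan import *
st()
plan('overbay',box2w([0,-57,36]),tool(YX,0))
snap('wrist','w4')
snap('side','s4')
a=cv2.imread('pics/w4.png'); b=cv2.resize(cv2.imread('pics/s4.png')[205:310,180:280],(400,420),interpolation=cv2.INTER_CUBIC)
cv2.imwrite('pics/c4.png',cv2.hconcat([a[:,80:480],b]))
E
```

```text
t: 8.58
ee_pos: [612.9, 169.1, 72.8]
orientation: [3.104, 0.466, -0.011]
ft_force: [-1.1, 0.2, -1.7]
width: 41.6
grasp_force: 29.9
t 8.58 pos [612.9 169.1  72.8] q [ 0.25  0.63  1.68 -0.    0.84  1.53] F [-1.1  0.2 -1.7] w 41.6 g 29.9
overbay target [616.6 170.4  36. ] shift(now axes) m [ 0.0042 -0.0003  0.0367] twist [ 0.08  0.4  -0.13] shift(after twist) [ 0.0039 -0.0002  0.0368]
```

View pics/c4.png

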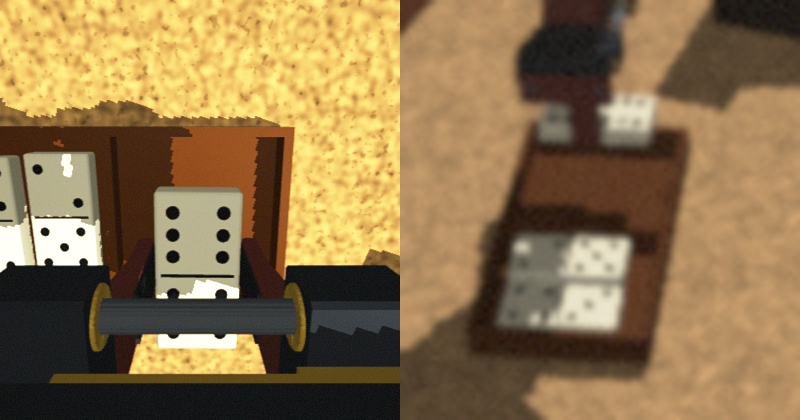

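The domino hangs level between the fingers, at (195,265) in the left half of the picture. It is parallel to its neighbours and over the empty bay. I check its height and tilt next.

```bash
python3 - <<'E'
from plan import *
for u,v in [(265,198),(290,198),(313,198),(265,265),(280,230),(310,268)]: print(px('w4',u,v).round(1))
print('bay',px('w4',330,200).round(1),px('w4',220,200).round(1),px('w4',215,220).round(1))
E
python3 -m creep '{"delta_pos":[[0.004,0,0.01],[0,0,0.012],[0,0,0.01],[0,0,0]],"twist":[[0,0,0],[0,0,0],[0,0,0],[0,0,0]]}'
```

```text
[644.3 184.7  84.2]
[647.8 173.7  85. ]
[651.  163.5  85. ]
[612.4 175.2  85.1]
[631.5 173.5  84.5]
[617.1 153.6  84.6]
bay [639.2 138.2   6.9] [616.2 212.4   6. ] [601.2 212.    7.1]
t: 9.02
ee_pos: [620.6, 170.6, 46.2]
orientation: [3.105, 0.465, 0.004]
ft_force: [-1.2, 0.5, -0.8]
width: 41.3
grasp_force: 29.9
```

```bash
python3 -m creep '{"delta_pos":[[-0.002,0,0.008],[-0.002,0,0.008],[0,0,0.005],[0,0,0],[0,0,0],[0,0,0]],"twist":[[0,0,0],[0,0,0],[0,0,0],[0,0,0],[0,0,0],[0,0,0]]}'
```

```text
t: 9.52
ee_pos: [618.1, 169.7, 27.0]
orientation: [3.105, 0.465, 0.008]
ft_force: [0.2, -0.1, -0.6]
width: 42.0
grasp_force: 29.9
```

```bash
python3 -m creep '{"delta_pos":[[0,0,0.005],[0,0,0.005],[0,0,0.004],[0,0,0],[0,0,0],[0,0,0]],"twist":[[0,0,0],[0,0,0],[0,0,0],[0,0,0],[0,0,0],[0,0,0]]}'; python3 -m creep '{"delta_pos":[[0,0,0.001],[0,0,0.001],[0,0,0],[0,0,0]],"twist":[[0,0,0],[0,0,0],[0,0,0],[0,0,0]]}'
```

```text
t: 10.02
ee_pos: [617.9, 169.7, 12.7]
orientation: [3.105, 0.465, 0.007]
ft_force: [-0.7, 0.7, -1.3]
width: 41.7
grasp_force: 29.9
t: 10.35
ee_pos: [617.9, 169.6, 10.8]
orientation: [3.105, 0.465, 0.007]
ft_force: [0.2, -0.5, -1.8]
width: 42.0
grasp_force: 29.9
```

```bash
python3 -m creep '{"delta_pos":[[0,0,0.0008],[0,0,0],[0,0,0]],"twist":[[0,0,0],[0,0,0],[0,0,0]]}'; python3 -m creep '{"delta_pos":[[0,0,0.0006],[0,0,0],[0,0,0]],"twist":[[0,0,0],[0,0,0],[0,0,0]]}'
```

```text
t: 10.6
ee_pos: [618.1, 169.7, 10.4]
orientation: [3.105, 0.465, 0.008]
ft_force: [-1.5, -0.3, 3.9]
width: 41.7
grasp_force: 29.9
t: 10.85
ee_pos: [618.1, 169.7, 10.4]
orientation: [3.105, 0.465, 0.008]
ft_force: [-2.7, -1.2, 9.4]
width: 41.7
grasp_force: 29.9
```

```bash
python3 -m creep '{"delta_pos":[[0,0,0],[0,0,0],[0,0,0],[0,0,0],[0,0,0],[0,0,0]],"twist":[[0,0,0],[0,0,0],[0,0,0],[0,0,0],[0,0,0],[0,0,0]]}' 0.66; python3 -m creep '{"delta_pos":[[0,0,-0.01],[0,0,-0.02],[0,0,-0.03],[0,0,-0.035],[0,0,-0.035],[0,0,-0.035],[0,0,-0.02],[0,0,0]],"twist":[[0,0,0],[0,0,0],[0,0,0],[0,0,0],[0,0,0],[0,0,0],[0,0,0],[0,0,0]]}'
python3 - <<'E'
from plan import *
st()
snap('wrist','w5')
# wall push: tool vertical in bin yaw; finger +x side 10 mm ahead of TCP
h=lambda x,z: bin2w([-60+x,0,50+z])
plan('prepush high',h(-75,120),tool(YB,0)); plan('prepush',h(-75,45),tool(YB,0)); plan('end',h(-14,45),tool(YB,0))
E
```

```text
t: 11.35
ee_pos: [617.9, 169.6, 9.2]
orientation: [3.105, 0.465, 0.007]
ft_force: [0.2, -0.1, -0.8]
width: 58.1
grasp_force: 0.0
t: 12.02
ee_pos: [620.0, 170.6, 200.9]
orientation: [3.106, 0.465, 0.022]
ft_force: [0.8, 0.7, 0.5]
width: 58.1
grasp_force: 0.0
t 12.02 pos [620.  170.6 200.9] q [ 0.25  0.47  1.61 -0.    1.05  1.53] F [0.8 0.7 0.5] w 58.1 g 0.0
prepush high target [ 430.7 -204.2  170. ] shift(now axes) m [-0.2897  0.3029  0.0259] twist [ 0.08 -0.61 14.03] shift(after twist) [-0.2073  0.3641  0.0281]
prepush target [ 430.7 -204.2   95. ] shift(now axes) m [-0.2905  0.3027  0.1009] twist [ 0.08 -0.61 14.03] shift(after twist) [-0.2073  0.3641  0.1031]
end target [ 491.6 -201.    95. ] shift(now axes) m [-0.2313  0.3175  0.1015] twist [ 0.08 -0.61 14.03] shift(after twist) [-0.1463  0.3641  0.1031]
```

View pics/w5.png

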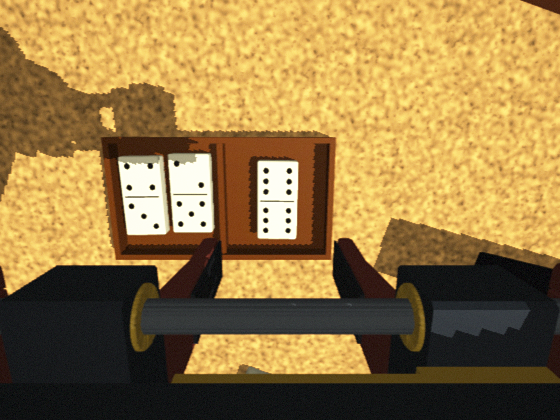

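The double six lies released at (277,198), flat and parallel in the empty bay, with its neighbours undisturbed. Now for shutting the bin.

```bash
python3 -m creep '{"delta_pos":[[-0.0241,0.0252,0.002],[-0.0241,0.0252,0.002],[-0.0241,0.0252,0.002],[-0.0241,0.0252,0.002],[-0.0241,0.0252,0.002],[-0.0241,0.0252,0.002],[-0.0241,0.0252,0.002],[-0.0241,0.0252,0.002],[-0.0241,0.0252,0.002],[-0.0241,0.0252,0.002],[-0.0241,0.0252,0.002],[-0.0241,0.0252,0.002],[0,0,0],[0,0,0],[0,0,0]],"twist":[[0,0,0],[0,0,0],[0,0,0],[0,0,0],[0,0,0],[0,0,0],[0,0,0],[0,0,0],[0,0,0],[0,0,0],[0,0,0],[0,0,0],[0,-0.3,7],[0,-0.3,7],[0,0,0]]}' 0
python3 - <<'E'
from plan import *
st()
h=lambda x,z: bin2w([-60+x,0,50+z])
plan('prepush',h(-75,45),tool(YB,0)); plan('end',h(-14,45),tool(YB,0))
E
```

```text
t: 13.32
ee_pos: [428.0, -204.3, 168.8]
orientation: [3.139, 0.073, -0.012]
ft_force: [0.4, -1.0, 0.2]
width: 0.6
grasp_force: 0.0
t 13.32 pos [ 428.  -204.3  168.8] q [-0.47  0.28  1.99 -0.01  0.87  1.06] F [ 0.4 -1.   0.2] w 0.6 g 0.0
prepush target [ 430.7 -204.2   95. ] shift(now axes) m [ 0.0033 -0.0002  0.0738] twist [ 0.08  0.44 -0.33] shift(after twist) [ 0.0027 -0.      0.0738]
end target [ 491.6 -201.    95. ] shift(now axes) m [ 0.0643 -0.0005  0.0733] twist [ 0.08  0.44 -0.33] shift(after twist) [ 0.0637 -0.      0.0738]
```

```bash
python3 -m creep '{"delta_pos":[[0,0,0.025],[0,0,0.025],[0,0,0.0238],[0,0,0],[0.006,0,0],[0.006,0,0],[0.005,0,0],[0.004,0,0],[0.004,0,0],[0.004,0,0],[0.004,0,0],[0.004,0,0],[0.004,0,0],[0.004,0,0],[0.004,0,0],[0.003,0,0],[0,0,0],[0,0,0]],"twist":[[0,0.4,-0.3],[0,0,0],[0,0,0],[0,0,0],[0,0,0],[0,0,0],[0,0,0],[0,0,0],[0,0,0],[0,0,0],[0,0,0],[0,0,0],[0,0,0],[0,0,0],[0,0,0],[0,0,0],[0,0,0],[0,0,0]]}'
python3 - <<'E'
from plan import *
plan('end',bin2w([-74,0,95]),tool(YB,0))
E
```

```text
t: 14.82
ee_pos: [481.9, -201.3, 96.2]
orientation: [3.137, 0.092, 0.004]
ft_force: [0.6, 0.9, -0.8]
width: 0.5
grasp_force: 0.0
end target [ 491.6 -201.    95. ] shift(now axes) m [0.0097 0.0002 0.0013] twist [ 0.17 -0.15  0.34] shift(after twist) [0.0097 0.0002 0.0012]
```

```bash
python3 -m creep '{"delta_pos":[[0.003,0,0],[0.003,0,0],[0.002,0,0],[0,0,0]],"twist":[[0,0,0],[0,0,0],[0,0,0],[0,0,0]]}';  python3 - <<'E'
from plan import *
snap('wrist','w6'); snap('top','t6')
from m import cloud
P,im,d=cloud('t6'); B=R.from_euler('z',-YB).apply(P.reshape(-1,3)-O)-[-60,0,50]
m=(d.ravel()>0)&(abs(abs(B[:,1])-90)<20)&(B[:,0]>-60)&(B[:,0]<15)&(B[:,2]>50)&(B[:,2]<90); print('wall top med',np.median(B[m],0).round(1),m.sum(), np.percentile(B[m],[5,95],0).round(1))
E
```

```text
t: 15.15
ee_pos: [487.6, -200.6, 95.9]
orientation: [3.138, 0.092, -0.003]
ft_force: [-7.0, -1.0, 5.4]
width: 0.6
grasp_force: 3.6
wall top med [-4.2 94.9 67.9] 29 [[ -5.2  84.3  52.1]
 [ -1.8 107.7  73.9]]
```

View pics/w6.png

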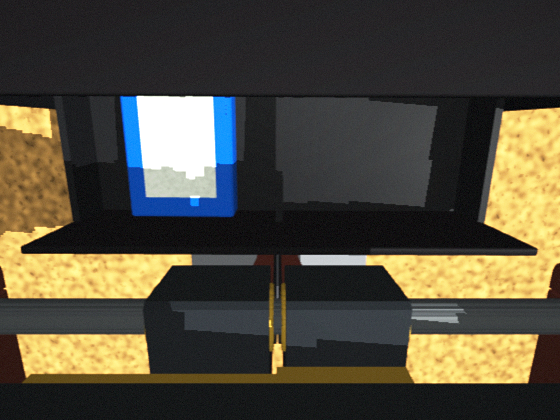

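The tray is nearly shut: the wall's top edge is at row 250 and the packet is still inside at (180,155). I push on in small steps until the force rises at the stop.

```bash
for i in 1; do python3 -m creep '{"delta_pos":[[0.0015,0,0],[0.001,0,0],[0,0,0]],"twist":[[0,0,0],[0,0,0],[0,0,0]]}'; done; python3 -m creep '{"delta_pos":[[0.0015,0,0],[0,0,0]],"twist":[[0,0,0],[0,0,0]]}'
```

```text
t: 15.5
ee_pos: [487.7, -200.4, 95.8]
orientation: [3.139, 0.092, -0.01]
ft_force: [-15.7, -4.2, 11.1]
width: 0.4
grasp_force: 8.0
t: 15.67
ee_pos: [487.7, -200.2, 95.6]
orientation: [3.14, 0.093, -0.015]
ft_force: [-20.7, -4.7, 14.5]
width: 0.3
grasp_force: 10.7
```

```bash
python3 -m creep '{"delta_pos":[[-0.01,0,0],[-0.02,0,0],[-0.03,0,-0.01],[-0.01,0,-0.03],[0,0,-0.04],[0,0,-0.03],[0,0,0],[0,0,0]],"twist":[[0,0,0],[0,0,0],[0,0,0],[0,0,0],[0,0,0],[0,0,0],[0,0,0],[0,0,0]]}';  python3 - <<'E'
from plan import *
snap('wrist','w7'); snap('top','t7'); snap('side','s7')
from m import cloud
for f in ['top0','t7','w7']:
    P,im,d=cloud(f); B=R.from_euler('z',-YB).apply(P.reshape(-1,3)-O)-[-60,0,50]
    m=(d.ravel()>0)&(abs(B[:,1])<105)&(abs(B[:,1])>60)&(B[:,0]>-60)&(B[:,0]<15)&(B[:,2]>60)&(B[:,2]<90); print(f,'wall top',np.median(B[m],0).round(1),m.sum())
    m=(d.ravel()>0)&(abs(B[:,1])<45)&(B[:,0]>-46)&(B[:,0]<-12)&(B[:,2]>0)&(B[:,2]<50); print('tab',np.median(B[m],0).round(1), 'slope',np.polyfit(B[m][:,0],B[m][:,2],1).round(3) if m.sum()>10 else 0,m.sum())
    m=(d.ravel()>0)&(B[:,1]<-15)&(B[:,1]>-95)&(B[:,0]>25)&(B[:,0]<55)&(B[:,2]>-20)&(B[:,2]<40); print('floor slope',np.polyfit(B[m][:,0],B[m][:,2],1).round(3) if m.sum()>10 else 0,np.median(B[m],0).round(1),m.sum())
cv2.imwrite('pics/c7.png',cv2.resize(cv2.imread('pics/t7.png')[140:285,150:415],None,fx=3,fy=3))
E
```

```text
t: 16.33
ee_pos: [424.6, -205.0, 207.9]
orientation: [3.135, 0.091, 0.01]
ft_force: [0.3, 0.2, -0.9]
width: 0.5
grasp_force: 0.0
top0 wall top [ -3.  -63.6  68.7] 75
tab [-28.9  -0.4  31.8] slope [2.0000e-03 3.1973e+01] 408
floor slope [4.0000e-03 1.2714e+01] [ 40.3 -53.2  16. ] 301
t7 wall top [-3.1 80.4 69.3] 36
tab [nan nan nan] slope 0 0
floor slope 0 [nan nan nan] 0
w7 wall top [-4.9 60.5 70.2] 789
tab [-28.8  -0.6  32.6] slope [ 0.    32.563] 4260
floor slope [0.    4.472] [ 40.4 -54.8   4.5] 3244
  return _methods._mean(a, axis=axis, dtype=dtype,
  ret = um.true_divide(
```

View pics/w7.png

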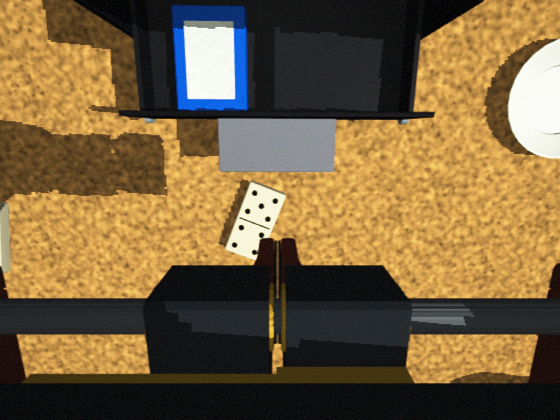

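The tray is level: tab slope 0, floor slope 0 at 4.5 mm. The packet is in at (210,58), the right compartment is empty and the table domino at (257,220) is undisturbed. I'm handing in.

```bash
python3 -c "
from workcell import close_job
print(close_job())"
```

```text
the job is handed in; nothing more can be done
None
```

I handed the job in with the double six flat and released in the empty bay, the bin fully shut and the packet still in it, but the run may be judged a failure: while I pressed the tab open, the wrist force read about 135 N at the stop, over the 120 N limit.

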